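Fit the cylinder burr in the bench-mounted air grinder

ROBOT

A 6-joint arm with a two-finger parallel gripper is mounted at the origin on the work surface. World frame = base frame: x ahead of the robot, y to its left, z up, the work surface at z = 0. Lengths are in m, angles in rad, forces in N, time in s.
With the tool pointing down it reaches from about 0.375 to 0.825 m from the base axis. Payload 5.5 kg.
Tool frame: the origin (TCP) lies on the centre line of the jaws, within the pads' length; the fingertips stand 25 mm ahead of it and the grasp point (between the pads) lies 6 mm ahead of it (robot.tip_extent is the distance from the TCP to the fingertips, in m); z points along the fingers, y is the line along which they close (so a half turn about z gives the same grasp; the last joint's range is limited). The gripper opens to 85 mm and grips with 20 to 120 N. Pads are 22 mm wide; open, the fingers measure 114 mm over their backs; the gripper's body (76 mm by 85 mm) begins 54 mm behind the grasp point. The pads swing forward as they close: fully open they stand 13 mm farther back than shut.
Start: joints at [-1.172, 0.314, -0.047, 1.21, 0, 1.571], TCP at [0.233, -0.553, 0.256] pointing down, gripper open.
Joint ranges: [-2.67, 2.67], [-0.69, 1.73], [-1.03, 1.25], [-2.08, 2.16], [-1.42, 1.45], [-3.14, 3.14]. Speed limits (rad/s): [2.39, 2.39, 3.01, 3.14, 3.14, 3.14].

INTERFACE

Orientations are given as a unit quaternion [w, x, y, z].
In Python, from cell import observe, eyes, robot gives the robot as it stands. The module is installed in compiled form; this text tells all that it offers.
- The arm moves only by the tool play_rows, never from a script. Its argument "increments" is a list of rows, each a list of 7 numbers: the turn, a rotation vector about the tool's x, y, z in degrees, then the shift along the tool's x, y, z in m, then the closure, from 0 (fully open) to 1 (shut). In form: [[wx, wy, wz, tx, ty, tz, jaw], ...]. A call has exactly 10 rows; each row shifts and turns the commanded pose from where the row before left it, along the tool's axes as they then stand; what a row does not reach is not made up. A row lasts 1/10 s, in which the tool goes at most 50 mm and 8.59 degrees, less where a joint would pass 70% of its speed; a pose out of reach is approached as far as the arm can. A call with a gripper value outside its range is refused whole. The fingers move at their own pace and stop on an object; "squeeze" is the grip in N (left out, the last holds). Time passes only in rows, so rows that do not move let the fingers close, or fill a call up. It gives the time, the measured TCP pose, the force, the opening and the grip force at its end, in the units of the state.
- observe(): the state, without advancing time (a new reading comes with each control period).
- eyes.camera(name): name is "scene" or "top" or "wrist"; returns the picture (400x640x3 uint8, blue, green, red); there is no depth.
- eyes.camera_params(name): a dict with "intrinsics" (3x3 intrinsics, pixels), "world_from_camera" (4x4, takes a point from camera to world coordinates); the wrist camera has in their place "T_tool_cam" (4x4, takes a point from camera to tool coordinates, whose origin is the TCP and whose axes are the flange's). Camera axes: x right, y up, looking along -z (the intrinsics and any distortion apply to the point x, -y, -z); pixel columns grow to the right and rows downward; lengths in m; the calibration is good to about 2 mm. A picture is of the moment at which its call begins: read the wrist's pose just before it. camera_params takes no time and is no camera call.
- robot.sign_off(): hands the job in; it is judged then, once.
The state is a dict: "time_s": time; "qpos": joint angles; "dq": joint speeds; "joint_efforts": joint torques, N m; "tool_pos": TCP position; "orientation": TCP orientation; "force": force on the tool from outside, world axes, zero at the start; "wrist_torque": the same for the moment, N m; "width": finger opening in m; "finger_force": force on a finger pad.
Only numpy, scipy, OpenCV 4.12 (cv2) and the standard library are available. Lean on these libraries where they do the work, as an engineer would, in place of code of your own. Each camera call takes 0.05 s, during which the arm holds its last target. There are 200 camera calls.

TASK

Take the thick, straight-sided, flat-ended cylinder burr out of the wooden block and slide its shank fully home into the open collet of the leaning air grinder. Then turn the collet nut clockwise (looking at its face) until it is tight and the collet grips the shank, and let go. Leave the other three burrs standing in the block.

Things in the scene. Friction and masses are not known exactly. Their poses are not given: they have to be found in the camera images.
- burr_cyl_head (a point): Middle of the head of the burr to fit, plain steel, 80 mm long, 0.12-0.24 kg: fluted cylinder head 25 mm across, 25 mm long, flat end; below it a smooth round shank 8 mm across, 55 mm long. It stands shank down in one of the block's four holes (which one varies), perhaps leaning a degree or two. z runs along the burr from shank to head: flat end 12.5 mm above this point, shank's end 67.5 mm below.
- burr_cyl_tip (a point): The free, chamfered end of that burr's shank, on its axis (same axes, 67.5 mm below the head's middle).
- burr_ball_head (a point): Middle of the ball-shaped head (16 mm across) of another, slimmer burr in the block, same shank; to be left standing.
- burr_cone_head (a point): Middle of the pointed cone head (16 mm across at its base, 28 mm long) of another, slimmer burr in the block, same shank; to be left standing.
- burr_oval_head (a point): Middle of the egg-shaped head (16 mm across, 30 mm long) of another, slimmer burr in the block, same shank; to be left standing.
- block: Wooden block fixed to the bench, 60 mm (its x) by 226 mm (its y) by 50 mm high, origin under its centre. Four upright holes in a row along its y, 58 mm apart, at y = -87, -29, +29 and +87 mm, 9.8 mm wide and 35 mm deep, so a burr's head starts 20 mm above the block's top.
- collet: Straight air grinder clamped nose up in a stand bolted to the bench, air off, spindle locked. Origin: centre of the outer face of the hexagonal collet nut at its nose, 215 mm above the bench. z points out of the nose along the spindle axis, which leans 35 degrees from vertical towards the front of the stand (roughly towards the robot; the stand's yaw varies). y is level, across the grinder.
- nut_middle (a point): Middle of the collet nut, on the spindle axis, 11 mm below its face. Plain steel hexagon, 27 mm across flats, 31 mm across corners, 22 mm tall. z is the spindle axis, outwards; x is square to one pair of flats and turns with the nut (other pairs every 60 degrees).
- nut (a joint): How far the collet nut is turned, rad. Grows clockwise as seen looking at the nut's face. Starts 0 to 0.25. 0 is fully open; each rad draws the four collet segments in by 1 mm, so they touch the 8 mm shank at about 1.0 and hold it properly from about 1.3; hard stop at 1.7. It stays where it is left; turning it takes about 0.12 N m.
- collet_jaw0: One of the four segments of the collet, inside the nut (origin at the nut's face, on the axis); it presses on the shank when the nut is tight.
- collet_jaw1: The next segment of the collet, a quarter turn round.
- collet_jaw2: The segment opposite the first.
- collet_jaw3: The fourth segment.
- collet_stop (a point): Firm stop at the bottom of the bore, on its axis, 46 mm below the nut's face; same axes as collet. The bore: flared mouth 15 mm wide narrowing to 10 mm at 6 mm deep, then 10 mm wide while the collet is open. A burr that is home shows 9 mm of shank between nut face and head. Below the nut the spindle is 20 mm across to 38 mm below the face; the nose then widens to 52 mm at 80 mm.
Things that resemble listed ones, but are neither listed nor needed, are in the scene too. Leave any yellow look-alike of the part that bears burr_cyl_head alone. What is shaped like the part that bears collet but yellow is not meant.

How it is judged:
By the outcome, as a careful person would: the job done as asked, in the order asked, and still so for the second after the job is handed in, with the robot touching nothing.
It also fails if it takes over 48 s, if anything falls off the work surface, if the arm or the gripper's body presses on something with over 40 N, if the wrist force passes 120 N, or if a joint passes its speed limit or range.

## Working session

There is one attempt and no reset: what is moved stays moved. The work goes in short steps, Python scripts to look and compute and a tool call to move; the robot and the scene stay as the last step left them, time stands still between calls to the robot, and variables do not carry over. Pictures are saved under pics/ and viewed, at most 10 in all, crops included, and the job is handed in when it is done.

Besides the shell and the picture viewer there is one more tool, called after "Emit:" as name(argument=value, ...) on one line, values as JSON. play_rows: Moves the arm, as the interface text tells. Its arguments: {"type":"object","properties":{"increments":{"type":"array"},"squeeze":{"type":"number"}},"required":["increments"]}

```bash
mkdir -p pics; python3 - <<'E'
from cell import observe, eyes, robot
import cv2, numpy as np
np.set_printoptions(precision=4,suppress=True)
for n in ("scene","top","wrist"):
    p=eyes.camera_params(n); print(n,p)
s=observe();print(s)
for n in ("scene","top"):
    cv2.imwrite(f"pics/{n}0.png",eyes.camera(n))
print(robot.tip_extent)
E
```

```text
scene {'intrinsics': array([[371.1774,   0.    , 318.1746],
       [  0.    , 371.1774, 201.5199],
       [  0.    ,   0.    ,   1.    ]]), 'world_from_camera': array([[ 0.8484, -0.4007,  0.3459,  0.8031],
       [ 0.5293,  0.6276, -0.5709, -0.6306],
       [ 0.0117,  0.6674,  0.7446,  0.8144],
       [ 0.    ,  0.    ,  0.    ,  1.    ]])}
top {'intrinsics': array([[394.4574,   0.    , 318.27  ],
       [  0.    , 394.4574, 199.0991],
       [  0.    ,   0.    ,   1.    ]]), 'world_from_camera': array([[ 0.0149,  0.9805, -0.1958,  0.3216],
       [-0.9999,  0.0161,  0.0046, -0.1397],
       [ 0.0077,  0.1957,  0.9806,  1.0373],
       [ 0.    ,  0.    ,  0.    ,  1.    ]])}
wrist {'intrinsics': array([[336.865 ,   0.    , 323.5317],
       [  0.    , 336.865 , 200.178 ],
       [  0.    ,   0.    ,   1.    ]]), 'T_tool_cam': array([[-0.0004,  0.9599,  0.2805,  0.0718],
       [ 1.    ,  0.    ,  0.0015, -0.0006],
       [ 0.0014,  0.2805, -0.9599, -0.1181],
       [ 0.    ,  0.    ,  0.    ,  1.    ]])}
{'time_s': 0.0, 'qpos': array([-1.172 ,  0.3142, -0.0481,  1.2102, -0.    ,  1.5708]), 'dq': array([ 0.001 ,  0.0011, -0.0009, -0.0005, -0.001 ,  0.0006]), 'joint_efforts': array([  0.0002, -53.9588,  33.9753,   0.0192,   0.0001,   0.    ]), 'tool_pos': array([ 0.2328, -0.5524,  0.2554]), 'orientation': array([-0.0009,  0.9802,  0.1981, -0.0002]), 'force': array([ 0.9473,  0.2932, -0.005 ]), 'wrist_torque': array([-0.0054,  0.0152, -0.0092]), 'finger_force': 0.0, 'width': 0.08546687401178385}
0.025
```

View pics/scene0.png

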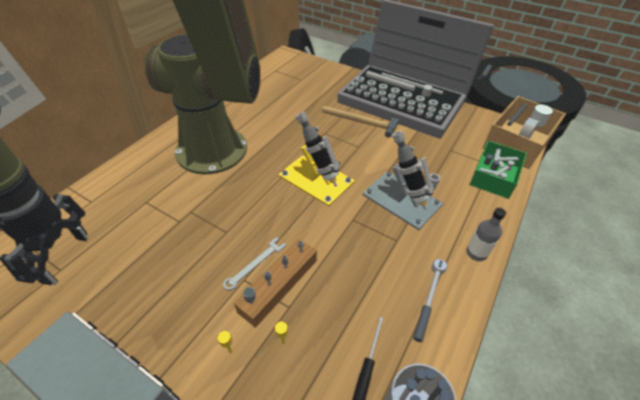

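View pics/top0.png

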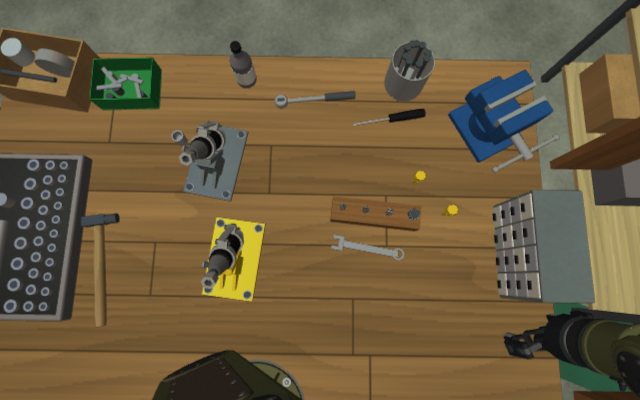

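The scene picture shows the block, with the thick burr at its near end: scene (248,295), top (414,214). Two yellow look-alikes stand outside the block, at top (420,175) and (452,210). There are two grinders: the grey-plate one with its nose at scene (398,135) / top (186,160), and a yellow-plate one at scene (302,118) / top (210,282). The grey-plate grinder and the plain thick burr fit the description. I'll check both in one enlarged crop.

```bash
python3 - <<'E'
import cv2, numpy as np
s=cv2.imread("pics/scene0.png");t=cv2.imread("pics/top0.png")
r=lambda im,x,y,w,h:cv2.resize(im[y:y+h,x:x+w],(400,300),interpolation=cv2.INTER_CUBIC)
a=np.vstack([np.hstack([r(s,225,225,100,75),r(s,370,125,80,60)]),np.hstack([r(t,330,170,100,75),r(t,165,115,80,60)])])
# scene block crop covers x225..325,y225..300 (x4); grinder x370..450,y125..185 (x5); top block x330..430,y170..245; top grinder x165..245,y115..175
cv2.imwrite("pics/crop1.png",a)
E
```

```text
(no output)
```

View pics/crop1.png

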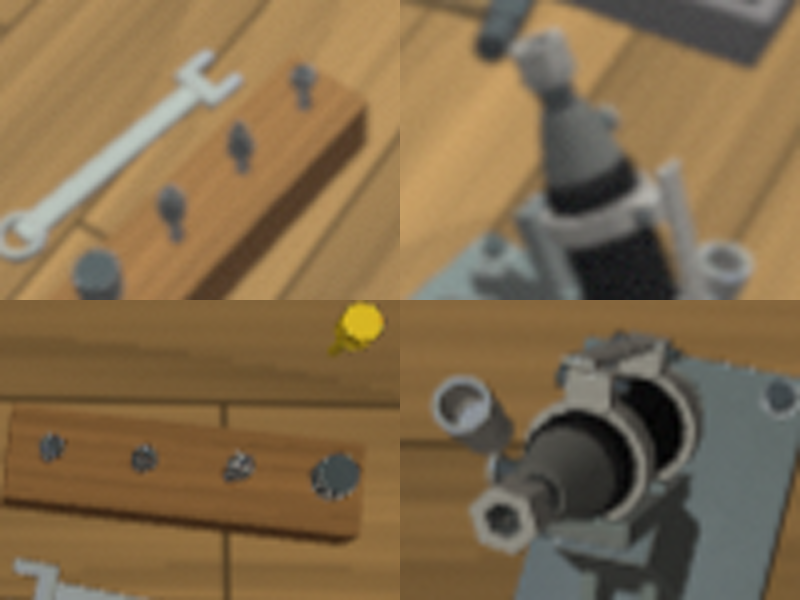

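The crop confirms both. The burr is plain grey, thick and flat-ended, with its flat end at top (415,213) and scene (249,292). The grinder is the grey one, with its hex nut face at top (185.6,159) and scene (398,135).

```bash
cat > h.py <<'E'
import numpy as np
from cell import observe, eyes, robot
from scipy.spatial.transform import Rotation as R
np.set_printoptions(precision=4,suppress=True)
def toolT(s):
    T=np.eye(4); q=s["orientation"]; T[:3,:3]=R.from_quat([q[1],q[2],q[3],q[0]]).as_matrix(); T[:3,3]=s["tool_pos"]; return T
def camT(n,T=None):
    p=eyes.camera_params(n)
    return p["intrinsics"],(p["world_from_camera"] if n!="wrist" else T@p["T_tool_cam"])
def ray(n,uv,T=None):
    K,W=camT(n,T); d=np.linalg.inv(K)@[uv[0],uv[1],1]; d=W[:3,:3]@(d*[1,-1,-1]); return W[:3,3],d/np.linalg.norm(d)
def proj(n,P,T=None):
    K,W=camT(n,T); c=W[:3,:3].T@(np.asarray(P)-W[:3,3]); c=c*[1,-1,-1]; u=K@c; return u[:2]/u[2]
def tri(rays):
    A=sum(np.eye(3)-np.outer(d,d) for o,d in rays); b=sum((np.eye(3)-np.outer(d,d))@o for o,d in rays)
    P=np.linalg.solve(A,b); return P,[np.linalg.norm(np.cross(P-o,d)) for o,d in rays]
def goto(s,Rt,pt):
    """rotvec deg and shift in current tool axes"""
    T=toolT(s); return np.degrees(R.from_matrix(T[:3,:3].T@Rt).as_rotvec()), T[:3,:3].T@(np.asarray(pt)-T[:3,3])
E
python3 - <<'E'
from h import *
pr={"head flat":((249,292),(415.2,213.2)),"nutface":((398,134.6),(185.6,159)),
"b1":((225+172/4,225+197/4),(330+237/4,170+166/4)),"b2":((225+238/4,225+143/4),(330+144/4,170+158/4)),"b3":((225+303/4,225+76/4),(330+52/4,170+147/4))}
for k,(a,b) in pr.items(): print(k,*tri([ray("scene",a),ray("top",b)]))
print(toolT(observe()))
E
```

```text
head flat [ 0.48   -0.3787  0.0938] [np.float64(0.0015488068002494006), np.float64(0.001548806800249425)]
nutface [0.5725 0.148  0.2071] [np.float64(0.0006670168724974442), np.float64(0.0006670168724974583)]
b1 [ 0.4844 -0.318   0.0844] [np.float64(0.0009451402129754006), np.float64(0.0009451402129752611)]
b2 [ 0.4902 -0.2629  0.0724] [np.float64(0.0004797190900538688), np.float64(0.000479719090053733)]
b3 [ 0.4964 -0.2049  0.0752] [np.float64(0.001348461153958377), np.float64(0.0013484611539584367)]
[[ 0.9215  0.3883 -0.0006  0.2328]
 [ 0.3883 -0.9215  0.0013 -0.5525]
 [-0.     -0.0015 -1.      0.2555]
 [ 0.      0.      0.      1.    ]]
```

```bash
cat >> h.py <<'E'
from scipy.linalg import logm, expm
def rows(Rt,pt,n,s=None):
    """one row that, repeated n times, takes the tool to the target"""
    G=np.eye(4); G[:3,:3]=Rt; G[:3,3]=pt
    T=expm(np.real(logm(np.linalg.inv(toolT(s or observe()))@G))/n)
    print(n,"x",np.round(np.degrees(R.from_matrix(T[:3,:3]).as_rotvec()),2),np.round(T[:3,3],4))
def frame(z,y):
    z=np.array(z,float);z/=np.linalg.norm(z); y=np.array(y,float);y-=z*(y@z);y/=np.linalg.norm(y)
    return np.column_stack([np.cross(y,z),y,z])
E
python3 - <<'E'
from h import *
rows(frame([0,0,-1],[.996,-.092,0]),[.48,-.378,.23],9)
E
```

```text
9 x [-0.01 -0.   -6.88] [0.0341 0.0092 0.0028]
```

Emit:
play_rows(increments=[[0,0,-6.88,0.0341,0.0092,0.0028,0],[0,0,-6.88,0.0341,0.0092,0.0028,0],[0,0,-6.88,0.0341,0.0092,0.0028,0],[0,0,-6.88,0.0341,0.0092,0.0028,0],[0,0,-6.88,0.0341,0.0092,0.0028,0],[0,0,-6.88,0.0341,0.0092,0.0028,0],[0,0,-6.88,0.0341,0.0092,0.0028,0],[0,0,-6.88,0.0341,0.0092,0.0028,0],[0,0,-6.88,0.0341,0.0092,0.0028,0],[0,0,0,0,0,0,0]])

```text
time_s: 1.1
tool_pos: [0.4816, -0.3742, 0.2302]
orientation: [-0.001, 0.736, 0.677, 0.001]
force: [-0.6, 0.2, -0.3]
width: 0.0851
finger_force: 0.0
```

```bash
python3 - <<'E'
from h import *
import cv2
s=observe(); T=toolT(s); im=eyes.camera("wrist"); cv2.imwrite("pics/w1.png",im); np.save("w1T.npy",T)
print(T,s["qpos"],proj("wrist",[.48,-.3787,.0938],T))
E
```

```text
[[ 0.0846  0.9964 -0.0009  0.4816]
 [ 0.9964 -0.0845  0.0026 -0.3742]
 [ 0.0025 -0.0011 -1.      0.2302]
 [ 0.      0.      0.      1.    ]] [-0.6614  0.3447 -0.0637  1.1647  0.0015  0.9941] [322.297  203.7861]
```

View pics/w1.png

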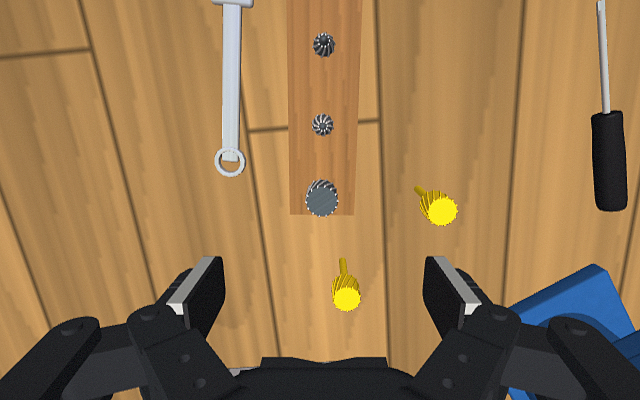

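The wrist view shows the burr's flat end at (322,199), close to the predicted (322,204), and the fingers straddle the row. The yellow burrs at (346,298) and (440,210) stand outside the block.

```bash
python3 - <<'E'
from h import *
T=np.load("w1T.npy")
P,e=tri([ray("wrist",(322,199),T),ray("top",(415.2,213.2)),ray("scene",(249,292))]);print("head",P,e)
o,d=ray("wrist",(322,199),T); print("at .094",o+d*(.094-o[2])/d[2])
for w,t,sc in (((346,299),(453,210),(224,337)),((441,210),(420.5,175),(281,327))):
    P2,e=tri([ray("wrist",w,T),ray("top",t),ray("scene",sc)]);print("yellow",P2,e,T[:3,:3].T@(P2-P))
E
```

```text
head [ 0.4798 -0.3776  0.0918] [np.float64(0.002141416423830476), np.float64(0.0027864743343746596), np.float64(0.0007471460596104601)]
at .094 [ 0.4801 -0.3747  0.094 ]
yellow [ 0.4929 -0.4772  0.0758] [np.float64(0.00042925006388430724), np.float64(0.0019402731387027274), np.float64(0.0015796479110290955)] [-0.0982  0.0214  0.0157]
yellow [ 0.5791 -0.3989  0.0776] [np.float64(0.0014201918382875088), np.float64(0.0015822573414531577), np.float64(0.0002004681803856619)] [-0.013   0.1007  0.0141]
```

Emit:
play_rows(increments=[[0,0,0,-0.001,-0.0015,0.03,0],[0,0,0,0,0,0.04,0.2],[0,0,0,0,0,0.04,0.3],[0,0,0,0,0,0.02,0.4],[0,0,0,0,0,0.01,0.4],[0,0,0,0,0,0,1],[0,0,0,0,0,0,1],[0,0,0,0,0,0,1],[0,0,0,0,0,0,1],[0,0,0,0,0,0,1]], squeeze=70)

```text
time_s: 2.15
tool_pos: [0.4793, -0.3795, 0.0922]
orientation: [0.001, 0.739, 0.674, 0.0]
force: [-0.0, -0.9, 0.8]
width: 0.023
finger_force: 68.8
```

```bash
python3 - <<'E'
from h import *
s=observe(); print(s["force"],s["width"],s["finger_force"],s["wrist_torque"],toolT(s))
E
```

```text
[-0.0397 -0.936   0.8135] 0.02302290778873532 68.78025770187378 [-0.0958 -0.103  -0.0521] [[ 0.0912  0.9958  0.0016  0.4793]
 [ 0.9958 -0.0912 -0.0014 -0.3795]
 [-0.0012  0.0017 -1.      0.0922]
 [ 0.      0.      0.      1.    ]]
```

Emit:
play_rows(increments=[[0,0,0,0,0,-0.005,1],[0,0,0,0,0,-0.01,1],[0,0,0,0,0,-0.01,1],[0,0,0,0,0,-0.01,1],[0,0,0,0,0,-0.015,1],[0,0,0,0,0,-0.02,1],[0,0,0,0,0,-0.02,1],[0,0,0,0,0,-0.02,1],[0,0,0,0,0,-0.02,1],[0,0,0,0,0,0,1]])

```text
time_s: 3.15
tool_pos: [0.48, -0.3798, 0.2249]
orientation: [0.003, 0.739, 0.674, 0.001]
force: [0.2, 0.2, -1.5]
width: 0.0229
finger_force: 68.8
```

```bash
python3 - <<'E'
from h import *
import cv2
s=observe(); T=toolT(s); im=eyes.camera("wrist"); cv2.imwrite("pics/w2.png",im)
print(s["width"],s["qpos"],T[:3,3])
cz=np.array([-.561,.115,.819])
rows(frame(-cz,[.77,.64,0]),np.array([.572,.148,.21])+.14*cz,18)
print("cup",*tri([ray("scene",(435,177)),ray("top",(177.4,137))]))
for p in ([0,0,.006],[0,0,.0735]): print(proj("wrist",T[:3,3]+T[:3,:3]@p,T))
E
```

```text
0.022857542359719034 [-0.6695  0.345  -0.0754  1.145   0.0002  0.9924] [ 0.48   -0.3798  0.2249]
18 x [-1.7  -1.04 -2.71] [ 0.028   0.0121 -0.0098]
cup [0.6846 0.2335 0.0396] [np.float64(0.0020176733937101116), np.float64(0.002017673393710092)]
[323.4047 283.6161]
[323.532  226.0215]
```

View pics/w2.png

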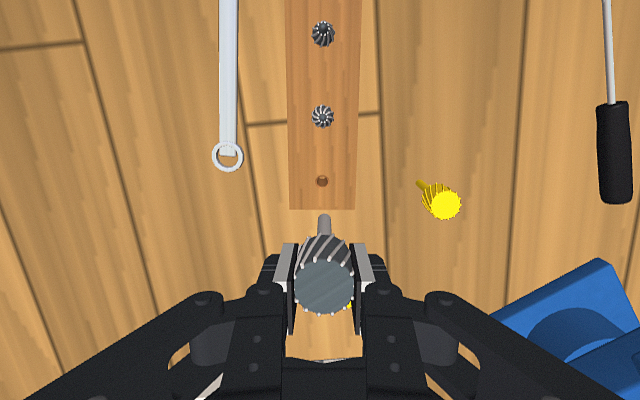

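The burr is out of its hole and held straight: flat end at (324,287), shank end about (325,220). Its hole is empty at (322,181).

```bash
python3 - <<'E'
from h import *
I=np.eye(4)
for z in (-.006,-.003,0):
    for uv,zz in (((324,287),z),((325,220),z+.08)):
        o,d=ray("wrist",uv,I); print(z,uv,o+d*(zz-o[2])/d[2])
E
```

```text
-0.006 (324, 287) [ 0.0055  0.0002 -0.006 ]
-0.006 (325, 220) [0.0037 0.0009 0.074 ]
-0.003 (324, 287) [ 0.0038  0.0002 -0.003 ]
-0.003 (325, 220) [0.0026 0.0009 0.077 ]
0 (324, 287) [0.002  0.0002 0.    ]
0 (325, 220) [0.0016 0.0009 0.08  ]
```

Emit:
play_rows(increments=[[-1.7,-1.04,-2.71,0.028,0.0121,-0.0098,1],[-1.7,-1.04,-2.71,0.028,0.0121,-0.0098,1],[-1.7,-1.04,-2.71,0.028,0.0121,-0.0098,1],[-1.7,-1.04,-2.71,0.028,0.0121,-0.0098,1],[-1.7,-1.04,-2.71,0.028,0.0121,-0.0098,1],[-1.7,-1.04,-2.71,0.028,0.0121,-0.0098,1],[-1.7,-1.04,-2.71,0.028,0.0121,-0.0098,1],[-1.7,-1.04,-2.71,0.028,0.0121,-0.0098,1],[-1.7,-1.04,-2.71,0.028,0.0121,-0.0098,1],[-1.7,-1.04,-2.71,0.028,0.0121,-0.0098,1]])

```text
time_s: 4.2
tool_pos: [0.5509, -0.0811, 0.3027]
orientation: [0.168, 0.549, 0.818, 0.032]
force: [1.0, 0.2, -1.7]
width: 0.0225
finger_force: 69.0
```

Emit:
play_rows(increments=[[-1.7,-1.04,-2.71,0.028,0.0121,-0.0098,1],[-1.7,-1.04,-2.71,0.028,0.0121,-0.0098,1],[-1.7,-1.04,-2.71,0.028,0.0121,-0.0098,1],[-1.7,-1.04,-2.71,0.028,0.0121,-0.0098,1],[-1.7,-1.04,-2.71,0.028,0.0121,-0.0098,1],[-1.7,-1.04,-2.71,0.028,0.0121,-0.0098,1],[-1.7,-1.04,-2.71,0.028,0.0121,-0.0098,1],[-1.7,-1.04,-2.71,0.028,0.0121,-0.0098,1],[0,0,0,0,0,0,1],[0,0,0,0,0,0,1]])

```text
time_s: 5.2
tool_pos: [0.4924, 0.1644, 0.3231]
orientation: [0.292, 0.363, 0.883, 0.056]
force: [1.0, 0.5, -1.6]
width: 0.0233
finger_force: 69.0
```

```bash
python3 - <<'E'
from h import *
import cv2
s=observe(); T=toolT(s); im=eyes.camera("wrist"); np.save("w3T.npy",T); cv2.imwrite("pics/w3raw.png",im)
# 3x crop of columns 190..450, rows 50..245
cv2.imwrite("pics/w3.png",cv2.resize(im[50:245,190:450],None,fx=3,fy=3,interpolation=cv2.INTER_CUBIC))
print(s["width"],s["qpos"],T,proj("wrist",[.572,.148,.21],T))
E
```

```text
0.023290553098654455 [ 0.5537 -0.2272 -0.619   0.7126 -0.4     1.2381] [[-0.5651  0.6085  0.5571  0.4924]
 [ 0.6741  0.7299 -0.1135  0.1644]
 [-0.4757  0.3114 -0.8227  0.3231]
 [ 0.      0.      0.      1.    ]] [324.0445 198.6847]
```

View pics/w3.png

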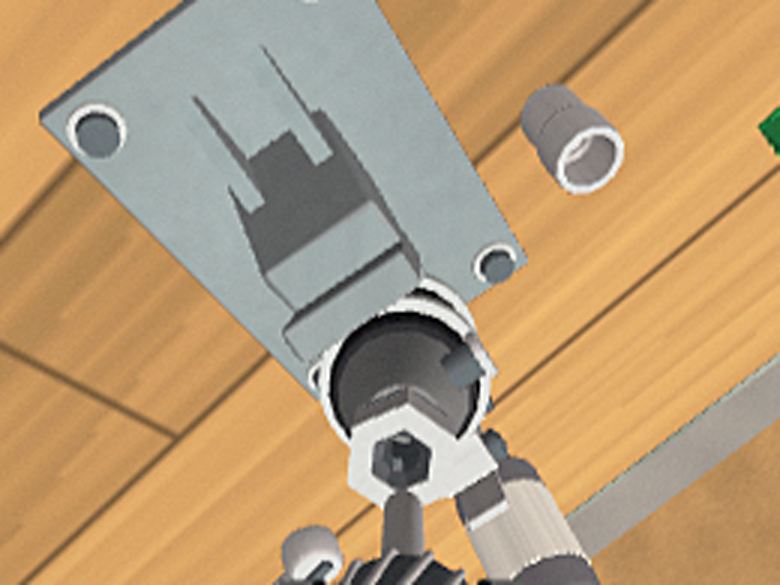

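The wrist crop shows the nut face centred at image (324.7,202), the nose ring (80 mm deep) centred near (325,179), and two flats running along the image columns, so the fingers already line up with them.

```bash
python3 - <<'E'
from h import *
from scipy.optimize import least_squares
T=np.load("w3T.npy")
c=lambda x,y:(190+x/3,50+y/3)
cor=[c(407,402),c(459,428),c(457,481),c(351,480),c(352,430)]  # top, ur, lr, ll, ul
ring=c(405,386)
P,e=tri([ray("wrist",(324.7,202),T),ray("scene",(398,134.6)),ray("top",(185.6,159))]);print(P,e)
def ax(psi,l=np.radians(35)): return np.array([np.sin(l)*np.cos(psi),np.sin(l)*np.sin(psi),np.cos(l)])
def f(p,full=False):
    O=p[:3];z=ax(p[3]);x=np.cross([0,0,1],z);x/=np.linalg.norm(x);y=np.cross(z,x)
    r=[]
    X=T[:3,:3]
    # hex corners: angle measured in face plane starting from p[4]
    for i,k in enumerate((0,1,2,4,5)):
        a=p[4]-k*np.pi/3
        r+=list(proj("wrist",O+.0156*(np.cos(a)*x+np.sin(a)*y),T)-cor[i])
    r+=list((proj("wrist",O-.08*z,T)-ring)/1.5)
    r+=list((proj("scene",O)-[398,134.6])/2)+list((proj("top",O)-[185.6,159])/2)+[(O[2]-.215)/.002]
    return np.array(r)
best=None
for a0 in np.arange(0,6.28,.5):
    q=least_squares(f,[*P,np.radians(168),a0])
    if best is None or q.cost<best.cost: best=q
p=best.x;print(p,np.degrees(p[3]),best.cost,best.fun.round(1))
z=ax(p[3]);x=np.cross([0,0,1],z);x/=np.linalg.norm(x);y=np.cross(z,x);a=p[4]+np.pi/6+np.arange(6)*np.pi/3
n=[np.cos(t)*x+np.sin(t)*y for t in a]; n=max(n,key=lambda v:v@T[:3,1])
print("z",z,"flat normal",n,"tooly",T[:3,1])
np.savez("col.npz",O=p[:3],z=z,n=n)
print("in tool axes: face",T[:3,:3].T@(p[:3]-T[:3,3]),"z",T[:3,:3].T@z,"n",T[:3,:3].T@n)
E
```

```text
[0.573  0.1464 0.21  ] [np.float64(0.0016463368859291302), np.float64(0.0010914128190943834), np.float64(0.0019025708099754922)]Traceback (most recent call last):
  File "<stdin>", line 22, in <module>
    return func(*args, **kwargs)
    result = trf(vector_fun.fun, vector_fun.jac, x0, f0, J0, lb, ub, ftol, xtol,
                 gtol, max_nfev, x_scale, loss_function, tr_solver,
                 tr_options.copy(), verbose, callback=callback_wrapped)
    return trf_no_bounds(
        fun, jac, x0, f0, J0, ftol, xtol, gtol, max_nfev, x_scale,
        loss_function, tr_solver, tr_options, verbose, callback=callback)
    J = jac(x)
    self._update_jac()
    ~~~~~~~~~~~~~~~~^^
    self.J = self.jac_wrapped(xp_copy(self.x), f0=self.f)
             ~~~~~~~~~~~~~~~~^^^^^^^^^^^^^^^^^^^^^^^^^^^^
    J, dct = approx_derivative(
             ~~~~~~~~~~~~~~~~~^
        self.fun,
        ^^^^^^^^^
    ...<2 lines>...
        **self.finite_diff_options,
        ^^^^^^^^^^^^^^^^^^^^^^^^^^^
    )
    ^
    J, _nfev = _dense_difference(fun_wrapped, x0, f0, h,
               ~~~~~~~~~~~~~~~~~^^^^^^^
[... 163 characters left out ...]
                     ^^^
    df = [f_eval - f0 for f_eval in f_evals]
                                    ^^^^^^^
    f = np.atleast_1d(self.fun(x, *self.args, **self.kwargs))
                      ~~~~~~~~^^^^^^^^^^^^^^^^^^^^^^^^^^^^^^
    return np.atleast_1d(self.fun(x))
                         ~~~~~~~~^^^
    return self.f(x, *self.args, **self.kwargs)
           ~~~~~~^^^^^^^^^^^^^^^^^^^^^^^^^^^^^^
  File "<stdin>", line 17, in f
  File "h.py", line 13, in proj
    K,W=camT(n,T); c=W[:3,:3].T@(np.asarray(P)-W[:3,3]); c=c*[1,-1,-1]; u=K@c; return u[:2]/u[2]
        ~~~~^^^^^
  File "h.py", line 8, in camT
    p=eyes.camera_params(n)
ValueError: time passes only in moves, steps and waits
```

```bash
python3 - <<'E'
s=open("h.py").read()
s=s.replace("def camT(n,T=None):\n    p=eyes.camera_params(n)","import functools\npar=functools.lru_cache(None)(eyes.camera_params)\ndef camT(n,T=None):\n    p=par(n)")
open("h.py","w").write(s)
E
cat > fit.py <<'E'
from h import *
from scipy.optimize import least_squares
def ax(psi,l=np.radians(35)): return np.array([np.sin(l)*np.cos(psi),np.sin(l)*np.sin(psi),np.cos(l)])
def fit(T,cor,ring,P0,psi0):
    def f(p):
        O=p[:3];z=ax(p[3]);x=np.cross([0,0,1],z);x/=np.linalg.norm(x);y=np.cross(z,x);r=[]
        for k,uv in cor.items():
            a=p[4]-k*np.pi/3
            r+=list(proj("wrist",O+.0156*(np.cos(a)*x+np.sin(a)*y),T)-uv)
        r+=list((proj("wrist",O-.08*z,T)-ring)/1.5)
        r+=list((proj("scene",O)-[398,134.6])/2)+list((proj("top",O)-[185.6,159])/2)+[(O[2]-.215)/.002]
        return np.array(r)
    b=min((least_squares(f,[*P0,psi0,a]) for a in np.arange(0,6.28,.5)),key=lambda q:q.cost); p=b.x
    z=ax(p[3]);x=np.cross([0,0,1],z);x/=np.linalg.norm(x);y=np.cross(z,x);a=p[4]+np.pi/6+np.arange(6)*np.pi/3
    n=max((np.cos(t)*x+np.sin(t)*y for t in a),key=lambda v:v@T[:3,1])
    print(p[:3],np.degrees(p[3]),b.cost,b.fun.round(1)); return p[:3],z,n
E
python3 - <<'E'
from fit import *
T=np.load("w3T.npy")
c=lambda x,y:(190+x/3,50+y/3)
O,z,n=fit(T,{0:c(407,402),1:c(459,428),2:c(457,481),4:c(351,480),5:c(352,430)},c(405,386),[.573,.146,.21],2.93)
np.savez("col.npz",O=O,z=z,n=n)
print("in tool axes: face",T[:3,:3].T@(O-T[:3,3]),"z",T[:3,:3].T@z,"n",T[:3,:3].T@n)
E
```

```text
[0.5719 0.1476 0.2135] 169.68869960689563 5.077310934038236 [-0.5 -1.3 -0.6 -0.1 -0.4  1.3  0.9  1.2  0.4 -1.1  0.5  0.5 -0.1 -0.9
 -0.5 -0.4 -0.7]
in tool axes: face [-0.0041  0.002   0.1363] z [-0.0015 -0.0134 -0.9999] n [-0.0081  0.9999 -0.0134]
```

Emit:
play_rows(increments=[[-0.77,0,0,0,0,0,1],[0,0,0,-0.003,-0.001,0.01,1],[0,0,0,-0.0025,0,0.015,1],[0,0,0,0,0,0.015,1],[0,0,0,0,0,0.008,1],[0,0,0,0,0,0,1],[0,0,0,0,0,0,1],[0,0,0,0,0,0,1],[0,0,0,0,0,0,1],[0,0,0,0,0,0,1]])

```text
time_s: 6.25
tool_pos: [0.5233, 0.1549, 0.2881]
orientation: [0.296, 0.362, 0.882, 0.063]
force: [0.2, -0.6, -0.8]
width: 0.0234
finger_force: 69.0
```

```bash
python3 - <<'E'
from h import *
import cv2
s=observe(); T=toolT(s); im=eyes.camera("wrist"); sc=eyes.camera("scene")
a=cv2.resize(im[150:300,250:400],(600,600),interpolation=cv2.INTER_CUBIC)
b=cv2.resize(sc[95:155,370:390+0],(200,600),interpolation=cv2.INTER_CUBIC) if 0 else cv2.resize(sc[95:155,385:405],(200,600),interpolation=cv2.INTER_CUBIC)
cv2.imwrite("pics/w4.png",np.hstack([a,b]))
C=np.load("col.npz"); print(s["qpos"],"face",T[:3,:3].T@(C["O"]-T[:3,3]),"z",T[:3,:3].T@C["z"],proj("wrist",C["O"],T))
E
```

```text
[ 0.4899 -0.1772 -0.6721  0.5704 -0.3663  1.1734] face [ 0.0033 -0.0004  0.0892] z [-0.0033  0.0021 -1.    ] [321.6129 211.7035]
```

View pics/w4.png

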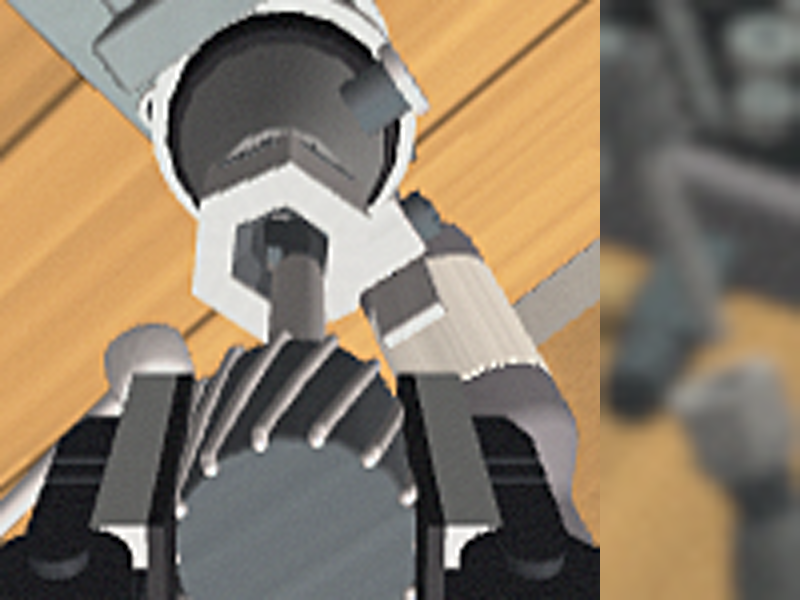

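Emit:
play_rows(increments=[[0,0,0,0,-0.0025,0.003,1],[0,0,0,0,0,0.003,1],[0,0,0,0,0,0.003,1],[0,0,0,0,0,0.003,1],[0,0,0,0,0,0.003,1],[0,0,0,0,0,0.003,1],[0,0,0,0,0,0.003,1],[0,0,0,0,0,0.003,1],[0,0,0,0,0,0,1],[0,0,0,0,0,0,1]])

```text
time_s: 7.35
tool_pos: [0.5354, 0.1503, 0.267]
orientation: [0.296, 0.362, 0.882, 0.062]
force: [0.1, 0.7, -0.9]
width: 0.0231
finger_force: 69.0
```

```bash
cat > st.py <<'E'
from h import *
s=observe(); T=toolT(s); C=np.load("col.npz")
print("t",s["time_s"],"F tool",T[:3,:3].T@s["force"],"M tool",T[:3,:3].T@s["wrist_torque"],"face",T[:3,:3].T@(C["O"]-T[:3,3]),"z",T[:3,:3].T@C["z"],"q",s["qpos"],s["width"])
E
python3 st.py
```

```text
t 7.35 F tool [0.8091 0.3313 0.7082] M tool [ 0.4444  0.6553 -0.0213] face [0.0031 0.0027 0.0647] z [-0.003  0.001 -1.   ] q [ 0.466  -0.1442 -0.6966  0.5062 -0.3549  1.1515] 0.023121750654777687
```

Emit:
play_rows(increments=[[0,0,0,0,0,0.003,1],[0,0,0,0,0,0.003,1],[0,0,0,0,0,0.003,1],[0,0,0,0,0,0.003,1],[0,0,0,0,0,0.003,1],[0,0,0,0,0,0.003,1],[0,0,0,0,0,0.003,1],[0,0,0,0,0,0.003,1],[0,0,0,0,0,0,1],[0,0,0,0,0,0,1]])

```text
time_s: 8.35
tool_pos: [0.5489, 0.1477, 0.2474]
orientation: [0.296, 0.362, 0.882, 0.062]
force: [-0.0, -0.3, -1.7]
width: 0.0228
finger_force: 69.0
```

```bash
python3 st.py
```

```text
t 8.35 F tool [ 0.6178 -0.7864  1.4167] M tool [ 0.3895  0.6468 -0.0341] face [0.0031 0.0027 0.0407] z [-0.003  0.001 -1.   ] q [ 0.4459 -0.1053 -0.7127  0.4449 -0.345   1.133 ] 0.022803630696538308
```

Emit:
play_rows(increments=[[0,0,0,0,0,0.0015,1],[0,0,0,0,0,0.0015,1],[0,0,0,0,0,0.0015,1],[0,0,0,0,0,0.0015,1],[0,0,0,0,0,0.001,1],[0,0,0,0,0,0.001,1],[0,0,0,0,0,0.0005,1],[0,0,0,0,0,0.0005,1],[0,0,0,0,0,0,1],[0,0,0,0,0,0,1]])

```text
time_s: 9.35
tool_pos: [0.5538, 0.147, 0.2412]
orientation: [0.296, 0.362, 0.882, 0.063]
force: [-11.4, 0.2, 9.3]
width: 0.0236
finger_force: 70.9
```

```bash
python3 st.py
```

```text
t 9.35 F tool [  2.0831  -3.6557 -14.0703] M tool [ 1.2609  0.9592 -0.1022] face [0.0035 0.0023 0.0327] z [-0.0035  0.0018 -1.    ] q [ 0.4392 -0.0918 -0.7173  0.4237 -0.3417  1.1263] 0.02359299716268067
```

Emit:
play_rows(increments=[[0,0,0,0,0,0.0005,1],[0,0,0,0,0,0.0005,1],[0,0,0,0,0,0.0005,1],[0,0,0,0,0,0,1],[0,0,0,0,0,0,1],[0,0,0,0,0,0,1],[0,0,0,0,0,0,1],[0,0,0,0,0,0,1],[0,0,0,0,0,0,1],[0,0,0,0,0,0,1]])

```text
time_s: 10.35
tool_pos: [0.5544, 0.1469, 0.241]
orientation: [0.296, 0.362, 0.882, 0.063]
force: [-22.2, -0.5, 21.7]
width: 0.0227
finger_force: 72.6
```

```bash
python3 - <<'E'
exec(open("st.py").read())
import cv2
sc=eyes.camera("scene"); im=eyes.camera("wrist")
C=np.load("col.npz")
a=cv2.resize(im[150:330,235:415],(500,500),interpolation=cv2.INTER_CUBIC)
b=cv2.resize(sc[90:160,365:400+0],(250,500),interpolation=cv2.INTER_CUBIC)
cv2.imwrite("pics/w5.png",np.hstack([a,b]))
for d in (0,.009,.034): print(d,"wrist",proj("wrist",C["O"]+d*C["z"],T),"scene",proj("scene",C["O"]+d*C["z"]))
E
```

```text
t 10.35 F tool [  1.8194  -6.6437 -30.2953] M tool [ 2.2023  1.2218 -0.0133] face [0.0038 0.0021 0.0323] z [-0.004   0.0025 -1.    ] q [ 0.4385 -0.0912 -0.7177  0.4216 -0.3415  1.1252] 0.022696100749093787
0 wrist [326.0737 247.4585] scene [397.8822 132.7262]
0.009 wrist [326.2665 255.6549] scene [396.7151 129.6104]
0.034 wrist [326.9356 284.1107] scene [393.4321 120.8463]
```

View pics/w5.png

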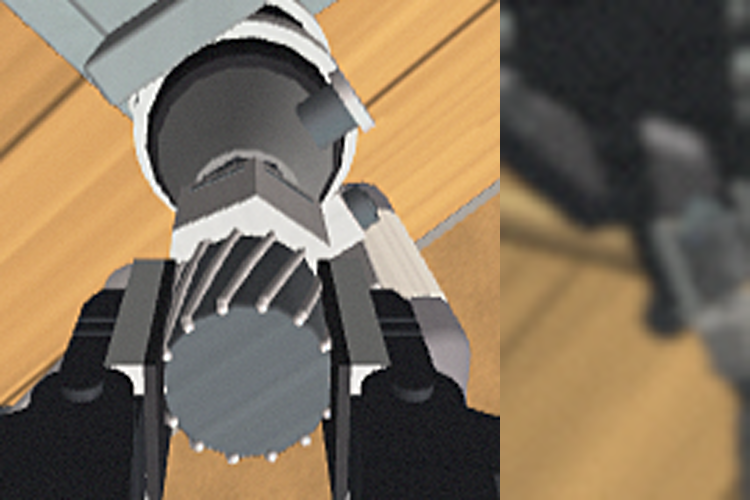

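The stop is stiff at the expected depth: force rose 16 N over 0.4 mm. The wrist view agrees, with the head's flat end at about (324,287) and the head just above the nut face. Next I'll release and slide the open fingers down over the nut.

Emit:
play_rows(increments=[[0,0,0,0,0,-0.001,1],[0,0,0,0,0,0,0.3],[0,0,0,0,0,0,0.3],[0,0,0,0,0,0,0.3],[0,0,0,0,0,0,0.3],[0,0,0,0.0035,0.001,0,0.3],[0,0,0,0,0,0.008,0.3],[0,0,0,0,0,0.009,0.3],[0,0,0,0,0,0.008,0.3],[0,0,0,0,0,0.008,0.3]], squeeze=25)

```text
time_s: 11.45
tool_pos: [0.5719, 0.1463, 0.2104]
orientation: [0.295, 0.362, 0.882, 0.062]
force: [0.4, -0.5, 0.2]
width: 0.0597
finger_force: 0.0
```

```bash
python3 st.py
```

```text
t 11.45 F tool [-0.7052 -0.0756  0.0888] M tool [0.3615 0.4921 0.0557] face [-0.0005  0.002  -0.0028] z [-0.0028  0.0005 -1.    ] q [ 0.4201 -0.0267 -0.7358  0.336  -0.3322  1.1094] 0.059666722078732706
```

Emit:
play_rows(increments=[[0,0,0,0,0,0,0.5],[0,0,0,0,0,0,0.6],[0,0,0,0,0,0,1],[0,0,0,0,0,0,1],[0,0,0,0,0,0,1],[0,0,0,0,0,0,1],[0,0,0,0,0,0,1],[0,0,0,0,0,0,1],[0,0,0,0,0,0,1],[0,0,0,0,0,0,1]], squeeze=25)

```text
time_s: 12.45
tool_pos: [0.5714, 0.1461, 0.2113]
orientation: [0.296, 0.362, 0.882, 0.062]
force: [-3.9, -3.5, 0.8]
width: 0.0272
finger_force: 25.1
```

```bash
python3 - <<'E'
exec(open("st.py").read())
import cv2
cv2.imwrite("pics/w6.png",eyes.camera("wrist"))
for d in (0,.034): print(proj("wrist",C["O"]+d*C["z"],T))
E
```

```text
t 12.45 F tool [-0.5707 -4.6378 -2.495 ] M tool [1.3076 0.3317 0.1082] face [-0.0003  0.002  -0.0017] z [-0.0033  0.0004 -1.    ] q [ 0.4207 -0.0288 -0.7355  0.3383 -0.3329  1.1099] 0.027171236273269398
[326.6331 293.2305]
[327.7087 356.5457]
```

View pics/w6.png

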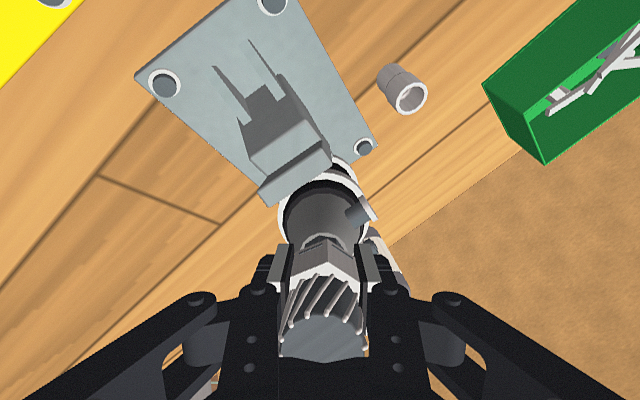

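Fingers are on the flats (27.2 mm opening, little side load) and the burr head sits clear of the palm. Now I'll turn the nut clockwise, which is +z of the tool.

Emit:
play_rows(increments=[[0,0,0,0,0,0,1],[0,0,0,0,0,0,1],[0,0,5,0,0,0,1],[0,0,5,0,0,0,1],[0,0,5,0,0,0,1],[0,0,5,0,0,0,1],[0,0,5,0,0,0,1],[0,0,5,0,0,0,1],[0,0,5,0,0,0,1],[0,0,5,0,0,0,1]], squeeze=60)

```text
time_s: 13.5
tool_pos: [0.5718, 0.1465, 0.2117]
orientation: [0.256, 0.643, 0.704, 0.16]
force: [-1.7, -2.5, 0.0]
width: 0.0266
finger_force: 58.4
```

```bash
python3 st.py
```

```text
t 13.5 F tool [-2.3951 -1.7358 -0.7427] M tool [ 0.9606 -0.5236 -0.1339] face [ 0.0008  0.0012 -0.0016] z [-0.0018  0.0034 -1.    ] q [ 0.4209 -0.0288 -0.735   0.3378 -0.3328  1.8111] 0.026560714394620023
```

Emit:
play_rows(increments=[[0,0,5,0,0,0,1],[0,0,5,0,0,0,1],[0,0,5,0,0,0,1],[0,0,5,0,0,0,1],[0,0,5,0,0,0,1],[0,0,5,0,0,0,1],[0,0,4,0,0,0,1],[0,0,4,0,0,0,1],[0,0,0,0,0,0,1],[0,0,0,0,0,0,1]])

```text
time_s: 14.5
tool_pos: [0.5724, 0.1464, 0.2122]
orientation: [0.191, 0.836, 0.458, 0.235]
force: [1.7, -5.0, 0.4]
width: 0.0264
finger_force: 60.6
```

```bash
python3 st.py
```

```text
t 14.5 F tool [-3.4021  3.9129  1.1701] M tool [-0.0537 -0.9593  0.0441] face [ 0.0011 -0.0002 -0.0015] z [ 0.001   0.0048 -1.    ] q [ 0.4206 -0.0288 -0.7345  0.3372 -0.3332  2.4697] 0.026395438666934265
```

Emit:
play_rows(increments=[[0,0,1,0,0,0,1],[0,0,1,0,0,0,1],[0,0,1,0,0,0,1],[0,0,1,0,0,0,1],[0,0,1,0,0,0,1],[0,0,0,0,0,0,1],[0,0,0,0,0,0,1],[0,0,0,0,0,0,1],[0,0,0,0,0,0,1],[0,0,0,0,0,0,1]])

```text
time_s: 15.5
tool_pos: [0.5724, 0.1463, 0.2122]
orientation: [0.181, 0.855, 0.42, 0.243]
force: [1.6, -4.9, -0.3]
width: 0.0262
finger_force: 59.4
```

```bash
python3 st.py
```

```text
t 15.5 F tool [-3.2121  3.6906  1.6249] M tool [-0.2378 -0.9209 -0.1283] face [ 0.0011 -0.0004 -0.0015] z [ 0.0014  0.0049 -1.    ] q [ 0.4205 -0.0288 -0.7344  0.3372 -0.3334  2.5573] 0.026214463574799982
```

Emit:
play_rows(increments=[[0,0,0,0,0,0,0.3],[0,0,0,0,0,0,0.3],[0,0,0,0,0,0,0.3],[0,0,0,0,0,0,0.3],[0,0,0,0,0,-0.01,0.3],[0,0,0,0,0,-0.02,0.3],[0,0,0,0,0,-0.03,0.3],[0,0,0,0,0,-0.03,0.3],[0,0,0,0,0,-0.03,0.3],[0,0,0,0,0,-0.02,0.3]])

```text
time_s: 16.5
tool_pos: [0.4915, 0.1615, 0.3286]
orientation: [0.18, 0.855, 0.42, 0.244]
force: [0.5, -0.2, 0.2]
width: 0.0602
finger_force: 0.0
```

Emit:
play_rows(increments=[[0,0,0,0,0,0,0.3],[0,0,0,0,0,0,0.3],[0,0,0,0,0,0,0.3],[0,0,0,0,0,0,0.3],[0,0,0,0,0,0,0.3],[0,0,0,0,0,0,0.3],[0,0,0,0,0,0,0.3],[0,0,0,0,0,0,0.3],[0,0,0,0,0,0,0.3],[0,0,0,0,0,0,0.3]])

```text
time_s: 17.5
tool_pos: [0.4923, 0.161, 0.3259]
orientation: [0.18, 0.855, 0.42, 0.243]
force: [0.3, -0.5, -0.1]
width: 0.0599
finger_force: 0.0
```

```bash
python3 - <<'E'
exec(open("st.py").read())
import cv2
a=eyes.camera("wrist"); b=eyes.camera("top")
for d in (0,.009,.034): print(d,proj("wrist",C["O"]+d*C["z"],T))
cv2.imwrite("pics/w7.png",np.hstack([cv2.resize(a[120:300,230:410],(450,450),interpolation=cv2.INTER_CUBIC),cv2.resize(b[150:270,320:440],(300,450))]))
E
```

```text
t 17.5 F tool [-0.322   0.3886  0.3182] M tool [ 0.5486 -0.2719 -0.0513] face [0.0015 0.0005 0.1383] z [ 0.0009  0.0032 -1.    ] q [ 0.5437 -0.2443 -0.6314  0.698  -0.3921  2.6734] 0.05994029356018957
0 [324.6434 195.12  ]
0.009 [324.706  198.2429]
0.034 [324.9044 208.1324]
```

View pics/w7.png

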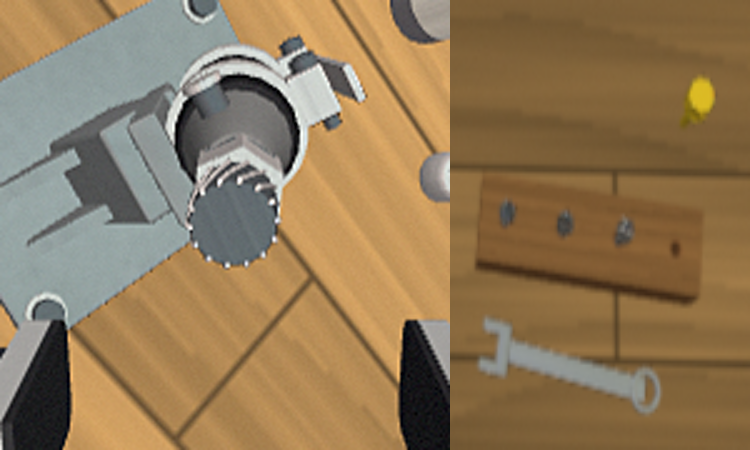

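The burr's flat end is at (323,209) and the prediction for fully home was (325,208). The other three burrs still stand in the block and the gripper is clear, so I'm handing it in.

```bash
python3 -c "
from cell import robot
print(robot.sign_off())"
```

```text
the job is handed in; nothing more can be done
None
```

I handed the job in at about 17.6 s: the cylinder burr is home in the grey grinder's collet, the nut was turned about 1.45 rad clockwise (final angle between 1.45 and 1.7) and released, and the other three burrs are still standing in the block.

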